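# Shut the offcut bin and drop its latch

### The arm

A 7-joint arm with a two-finger parallel gripper is mounted at the origin on the work surface. World frame = base frame: x ahead of the robot, y to its left, z up, the work surface at z = 0. Lengths are in m, angles in degrees, forces in N, time in s.
With the tool pointing down it reaches from about 0.35 to 0.9 m from the base axis. Payload 8.1 kg.
Tool frame: the origin (TCP) lies between the finger pads; the fingertips stand 19 mm ahead of it and the grasp point (between the pads) is the TCP; x points along the fingers, y is the direction in which the jaws open and shut, and the axes are right-handed (so a half turn about x gives the same grasp; the last joint's range is limited). The gripper opens to 85 mm and grips with 20 to 120 N. Pads are 22 mm wide; open, the fingers measure 114 mm over their backs; the gripper's body (76 mm by 85 mm) begins 54 mm behind the grasp point. The pads swing forward as they close: fully open they stand 13 mm farther back than shut.
Start: joints at [-83.228, 24.895, 1.432, 90.138, -0.665, 64.973, -4.303], TCP at [0.137, 0.61, 0.25] pointing down, gripper open.
Joint ranges: [-149.89, 149.89], [-25.12, 119.58], [-72.63, 75.52], [4.76, 147.25], [-75.54, 255.54], [6.69, 114.76], [-157.13, 157.13]. Speed limits (degrees/s): [127.2, 127.2, 172.46, 172.46, 180, 180, 180].

### API

Orientations are given as a 3x3 rotation matrix whose columns are the frame's x, y, z axes.
In Python, from station import telemetry, eyes, ticket, finder gives the robot as it stands.
- The arm moves only by the shell command python3 -m creep 'ROWS' [FORCE]. ROWS is JSON, a list of rows, each a list of 7 numbers: the shift along the tool's x, y, z in cm, then the turn, a rotation vector about the tool's x, y, z in rad, then the gripper's target within -1 to 1 (shut at 1, half-way at 0, fully open at -1). A call has 1 to 10 rows; each row is the pose to reach, as a shift and turn from the pose measured when the call began, along the tool's axes at that moment; what a row does not reach only later rows make up. A row lasts 1/12 s, in which the tool goes at most 41.7 mm and 7.16 degrees, less where a joint would pass 70% of its speed; a pose out of reach is approached as far as the arm can. A call with a gripper value outside its range is refused whole. The fingers move at their own pace and stop on an object; FORCE is the grip in N (left out, the last holds). Time passes only in rows, so rows that repeat a pose let the fingers close. It gives the time, the measured TCP pose, the force and the opening at its end, in the units of the state.
- telemetry.observe(): the state, without advancing time (a new reading comes with each control period).
- eyes.camera(name): name is "scene" or "top"; returns a dict with "img" (400x640x3 uint8, red, green, blue), "fx", "fy", "cx", "cy" (pixels), "rvec" (rotation vector, rad) and "tvec" (3), from world to camera coordinates, as OpenCV has them. Camera axes: x right, y down, z forward; pixel columns grow to the right and rows downward; lengths in m; the calibration is good to about 2 mm. A picture is of the moment at which its call begins. There is no depth.
- ticket.finish_job(): hands the job in, once; it reports no verdict.
Trained networks look in a picture, given as the dict that the camera call returned (one of the last four; its "shot" number tells which), for a name from the list of things; names that differ only in an ending like _2 or _b are one class to them, and where a whole thing is asked for, a point or a joint stands for the part that bears it (a point fixed in the world has none). Each returns a list of dicts, best first, with "conf" (0 to 1); they miss things now and then, are a little off and sometimes report something else, mostly with a low value. They report only what shows in the picture. A call takes as long as a camera call.
- finder.boxes_of(picture, query): "position" ([x, y, z] in m, in world coordinates, good to about 4 mm: the middle of the surface that is visible of it).
- finder.tip_of(picture, query): "position" ([x, y, z] in m, in world coordinates, good to about 4 mm: a listed point, or the origin of a listed thing).
The state is a dict: "t": time; "joint_pos": joint angles; "qd": joint speeds; "joint_torque": joint torques, N m; "tcp_pos": TCP position; "ee_rot": TCP orientation; "contact_force": force on the tool from outside, world axes, zero at the start; "wrist_torque": the same for the moment, N m; "finger_gap": finger opening in m.
Only numpy, scipy, OpenCV 4.12 (cv2) and the standard library are available. Lean on these libraries where they do the work, as an engineer would, in place of code of your own. Each camera call takes 0.05 s, during which the arm holds its last target. There are 200 camera calls.

### The job

Shut the gate of the plywood offcut bin: raise its steel latch bar over the keeper's lip, ease the gate in, and let the bar down into the keeper's notch, so that it lies fully seated and holds the gate shut when you let go. Do not slam or force the gate or the latch, and leave everything else on the bench and in the bin where it is.

Things in the scene. Friction and masses are not known exactly. Their poses are not given: they have to be found in the camera images.
- bin: Open-topped plywood offcut bin, 440 wide x 260 deep x 185 mm high, fixed on the bench. Origin: centre of its underside; z up, -x points out of the front with the gate, y along the width. Front plane at x = -130 mm. The gate is hinged at the -y end; the latch post, a wide wooden stile with the keeper on it, is at the +y end.
- gate: Plywood panel 248 wide, 12 mm thick, from 25 to 185 mm above the bench. Origin on the hinge axis (bin x = -134, y = -170 mm) at bench height; y runs along the gate from the hinge (0) to the free edge (250 mm), z up; x = 0 is the inner face, x = -12 mm the outer face, which carries the latch bar. A steel staple holding the bar stands at y = 120 mm, out to x = -28 mm. Mass 0.3 to 0.6 kg.
- gate_hinge (a joint): Gate angle about its upright hinge, rad: 0 with the gate parallel to the bin's front (about shut), growing as it swings outwards (counter-clockwise from above). Limits -0.09 and 1.0. Light friction (0.4 N at the peg) holds it where it is left; no spring. A rubber stop on the keeper meets the gate 8 mm beyond mid-notch.
- latch_bar (a joint): Latch bar angle about its pivot bolt, rad: 0 level (as when seated in the notch), growing as the free end is raised. Off the keeper it hangs at -0.05 on its staple, which also stops it at +0.22. It falls by its own weight (0.28 to 0.4 kg; about 3 N at the peg).
- bar_pivot (a point): Pivot of the latch bar, in the middle of its thickness, 70 mm from the hinge axis along the gate and 150 mm above the bench. The bar is flat steel 25 mm high x 6 mm thick, 4 mm clear of the gate's outer face, and reaches 235 mm beyond the pivot, 55 mm past the gate's free edge.
- peg (a point): Middle of the round steel peg that works the bar: 18 mm diameter, 44 mm long, straight out from the bar at right angles to the gate, 125 mm from the pivot. This point is on its axis, 22 mm from the bar's outer face. Free to grip from above across its diameter (along the bar): 58 mm clear to the staple on one side, as much to the keeper on the other; the gate's top edge is 35 mm above the level peg's axis.
- bar_tip (a point): Free end of the latch bar, middle of its section, 235 mm from the pivot.
- notch (a point): Middle setting of the keeper: where the middle of the bar's underside rests when latched (gate at 0 rad), 272 mm from the hinge along the gate, 137.5 mm high. The keeper is a steel hook on the post: a notch 20 mm along the bar and 11 mm wide, open above. It is packed out from the post by an unmeasured amount, up to 8 mm further out or in than these points say: it must be felt.
- lip_top (a point): Middle setting of the top of the keeper's square lip, 6 mm thick, 16 mm above the notch's floor, at the notch's outer side; no ramp. Behind the notch the steel stands as high, 25 mm thick. The bar clears both when raised above 0.085 rad; a bar resting on either stays at about 0.08 rad and falls in when the gate is eased inwards off the lip, or outwards off the back.
- sander: Bystander: palm sander, blue, 110 x 105 mm foot, 138 mm high. Origin under its centre.
- mallet: Bystander: wooden mallet lying down, 310 mm long, 60 mm high. Origin under it.
- chisel: Bystander: bench chisel, 250 mm long, lying. Origin under it.
- glue: Bystander: glue bottle, 62 mm diameter, 160 mm high. Origin under its centre.
- sand_block: Bystander: cork sanding block, 110 x 65 x 32 mm. Origin under its centre.
- oak_block: Bystander: wooden block 50 x 90 x 40 mm on the bench in front of the latch post. Origin under its centre.
- offcut_a: Bystander: offcut 45 x 120 x 45 mm inside the bin. Origin under its centre.
- offcut_b: Bystander: dark offcut 60 x 100 x 35 mm inside the bin. Origin under its centre.

How it is judged (in metres and radians):
On the way:
1. the latch bar is raised to the level of the keeper's lip or above (value of joint latch_bar above 0.075 rad), for 0.1 s.
At the end, for the whole second after the job is handed in: The gate is shut (gate angle under 0.05 rad) and the latch bar lies down in the keeper's notch, behind the lip (bar angle between -0.02 and 0.02 rad; outside the lip it would hang at -0.05), both at rest (value of joint gate_hinge below 0.05 rad and value of joint latch_bar between -0.02 and 0.02 rad and velocity of joint gate_hinge between -0.05 and 0.05 rad/s and velocity of joint latch_bar between -0.05 and 0.05 rad/s); the robot touches nothing.
It fails at once if the gate is pressed or slammed on its rubber stop with more than 25 N (contact force between bin and gate_c0 above 25 N).
It fails at once if the latch bar is rammed against the front of the keeper, or pressed down on top of it, with more than 25 N ((value of joint latch_bar below -0.02 rad or value of joint latch_bar above 0.04 rad) and contact force between bin and gate above 25 N).
It fails at once if a bystander is shifted by more than 25 mm (distance of any of sander, mallet, chisel, glue, sand_block, oak_block, offcut_a, offcut_b from where it was at the start of the episode above 0.025 m).
It also fails if it takes over 54 s, if anything falls off the work surface, if the arm or the gripper's body presses on something with over 40 N, if the wrist force passes 120 N, or if a joint passes its speed limit or range.

## Working session

There is one attempt and no reset: what is moved stays moved. The work goes in short steps, Python scripts to look and compute and a shell command to move; the robot and the scene stay as the last step left them, time stands still between calls to the robot, and variables do not carry over. Pictures are saved under pics/ and viewed, about 8 in all and at most 12, crops included, and the job is handed in when it is done.

```bash
mkdir -p pics
cat > h.py <<'E'
import numpy as np, cv2
from station import telemetry, eyes, ticket, finder
def snap(n,f=None):
    c=eyes.camera(n)
    if f: cv2.imwrite('pics/'+f,c['img'][:,:,::-1])
    return c
def find(c,qs,fn='tip_of'):
    for q in qs:
        r=getattr(finder,fn)(c,q)
        print(fn,q,[(np.round(d['position'],4).tolist(),round(d['conf'],2)) for d in r[:2]])
def st():
    s=telemetry.observe()
    print(s['t'],np.round(s['tcp_pos'],4),np.round(s['ee_rot'],3).tolist(),np.round(s['contact_force'],1),s['finger_gap'])
    return s
E
python3 - <<'E'
from h import *
st()
for n in('scene','top'):
    c=snap(n,n+'0.png'); print(n)
    find(c,['bin','gate','bar_pivot','peg','bar_tip','notch','lip_top','oak_block'])
st()
E
```

```text
0.0 [0.1368 0.6093 0.2495] [[-0.0, 0.219, 0.976], [-0.002, 0.976, -0.219], [-1.0, -0.002, 0.0]] [ 0.3  0.4 -0.4] 0.08570124301395372
scene
tip_of bin [([0.5044, 0.2321, 0.0009], 0.71), ([0.4983, -0.3857, 0.0012], 0.59)]
tip_of gate [([0.7114, 0.1545, 0.0015], 0.62), ([0.6518, -0.4392, -0.0021], 0.48)]
tip_of bar_pivot [([0.6709, 0.0963, 0.1494], 0.96), ([0.4597, 0.0478, 0.1541], 0.62)]
tip_of peg [([0.5988, -0.0065, 0.1439], 0.78)]
tip_of bar_tip [([0.504, -0.0709, 0.1398], 0.92)]
tip_of notch [([0.4582, 0.0599, 0.1357], 0.85)]
tip_of lip_top [([0.4636, 0.0471, 0.1531], 0.61)]
tip_of oak_block [([0.4106, -0.0386, 0.001], 0.92)]
top
tip_of bin [([0.5909, 0.2479, 0.0206], 0.66), ([0.5072, 0.233, 0.0], 0.56)]
tip_of gate [([0.709, 0.1575, 0.0001], 0.85), ([0.4605, -0.6126, -0.0024], 0.22)]
tip_of bar_pivot [([0.6758, 0.0957, 0.1535], 0.81)]
tip_of peg [([0.6022, -0.0095, 0.1428], 0.84)]
tip_of bar_tip [([0.5044, -0.0634, 0.1377], 0.68)]
tip_of notch [([0.4534, 0.06, 0.1364], 0.84), ([0.5095, 0.2329, -0.0033], 0.62)]
tip_of lip_top [([0.4607, 0.0489, 0.1566], 0.82), ([0.5028, -0.0654, 0.1372], 0.57)]
tip_of oak_block [([0.4113, -0.0396, 0.0015], 0.65)]
0.9 [0.1369 0.6098 0.2503] [[0.0, 0.219, 0.976], [0.0, 0.976, -0.219], [-1.0, 0.0, -0.0]] [ 0.1 -0.1  0.5] 0.08537110262882203
```

View pics/scene0.png

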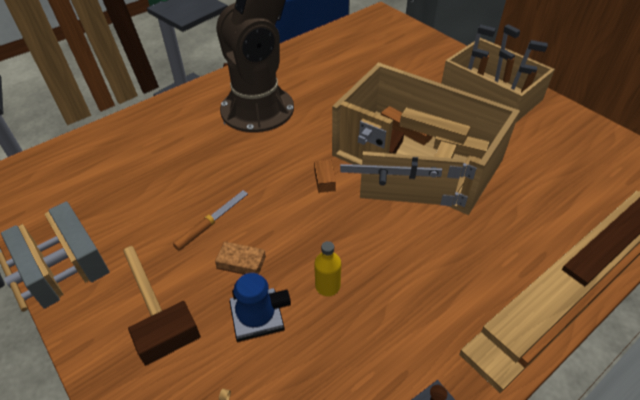

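View pics/top0.png

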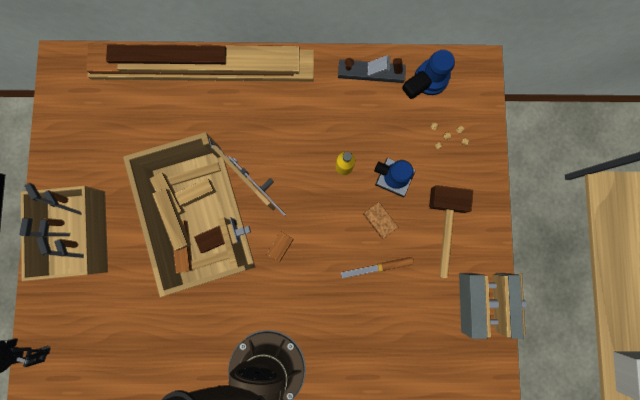

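The pictures show the bin left of centre in the top view, with its gate open. The hinge is near (212,140), the bar tip at (283,213) and the keeper at (240,230). The networks agree with this: the gate is about 0.46 rad open and the peg is at (0.600, -0.008, 0.143). I'll move above the peg.

```bash
python3 -m creep '[[-1,-2.3,2.7,0.026,0,0,-1],[-2,-4.6,5.4,0.053,0,0,-1],[-3,-6.9,8,0.08,0,0,-1],[-4,-9.2,10.7,0.106,0,0,-1],[-5,-11.4,13.4,0.132,0,0,-1],[-5,-13.7,16,0.16,0,0,-1],[-5,-16,18.7,0.185,0,0,-1],[-5,-18.3,21.4,0.21,0,0,-1],[-5,-20.6,24,0.24,0,0,-1],[-5,-22.8,26.7,0.264,0,0,-1]]' 20
cat >> h.py <<'E'
def to(p,ydeg):
    "shift (cm) and rotvec in tool axes from the present pose to p, tool down, y axis at heading ydeg"
    from scipy.spatial.transform import Rotation as Q
    s=st(); R=np.array(s['ee_rot']); a=np.radians(ydeg)
    y=np.array([np.cos(a),np.sin(a),0]); x=np.array([0,0,-1.]); T=np.c_[x,y,np.cross(x,y)]
    print('shift',np.round(100*R.T@(np.array(p)-s['tcp_pos']),2),'turn',np.round(Q.from_matrix(R.T@T).as_rotvec(),3))
E
python3 -c "
from h import *
to([.6005,-.0085,.29],44.1); print(np.round(telemetry.observe()['joint_pos'],0))"
```

```text
t: 1.73
tcp_pos: [0.3481, 0.3273, 0.3006]
ee_rot: [[0.0, 0.467, 0.884], [0.001, 0.884, -0.467], [-1.0, 0.001, -0.0]]
contact_force: [0.2, -0.1, 0.1]
finger_gap: 0.0854
1.7333 [0.3481 0.3273 0.3006] [[0.0, 0.467, 0.884], [0.001, 0.884, -0.467], [-1.0, 0.001, -0.0]] [ 0.2 -0.1  0.1] 0.08540975006329783
shift [  1.04 -17.89  38.01] turn [ 0.315 -0.    -0.001]
[-60.   8.  12. 106.  -2.  66.  15.]
```

```bash
python3 -m creep '[[0,-1.7,3.7,0.03,0,0,-1],[0,-3.5,7.4,0.06,0,0,-1],[0,-5.2,11.1,0.09,0,0,-1],[0,-6.9,14.7,0.12,0,0,-1],[0,-8.7,18.4,0.15,0,0,-1],[0.2,-10.4,22.1,0.18,0,0,-1],[0.4,-12.1,25.8,0.22,0,0,-1],[0.6,-13.9,29.5,0.25,0,0,-1],[0.8,-15.6,33.1,0.28,0,0,-1],[1,-17.3,36.8,0.315,0,0,-1]]'
python3 - <<'E'
from h import *
for n in('scene','top'):
    c=snap(n,n+'1.png'); find(c,['peg','bar_tip','bar_pivot','notch'])
to([.6005,-.0085,.144],44.1); print(np.round(telemetry.observe()['joint_pos'],0))
E
```

```text
t: 2.57
tcp_pos: [0.5934, 0.0007, 0.2905]
ee_rot: [[0.001, 0.719, 0.695], [0.001, 0.695, -0.719], [-1.0, 0.001, -0.0]]
contact_force: [0.9, 0.6, 0.3]
finger_gap: 0.0854
tip_of peg [([0.5998, -0.0077, 0.1451], 0.67)]
tip_of bar_tip [([0.5064, -0.0694, 0.1407], 0.77)]
tip_of bar_pivot [([0.6711, 0.0951, 0.1473], 0.82)]
tip_of notch [([0.4587, 0.0615, 0.1361], 0.67)]
tip_of peg [([0.6039, -0.0089, 0.1456], 0.52)]
tip_of bar_tip [([0.5021, -0.0636, 0.1354], 0.51)]
tip_of bar_pivot []
tip_of notch [([0.4531, 0.0595, 0.1371], 0.9)]
3.0667 [0.5922 0.0037 0.2907] [[0.0, 0.717, 0.697], [0.001, 0.697, -0.717], [-1.0, 0.001, -0.001]] [-0.1  1.1 -0.3] 0.0857257392969831
shift [14.67 -0.27  1.46] turn [ 0.002 -0.001 -0.001]
[-26.  21.  29.  93. -11.  68.  50.]
```

```bash
python3 -m creep '[[1,-0.3,1,0,0,0,0],[3,-0.3,1.5,0,0,0,0],[5,-0.3,1.5,0,0,0,0],[7,-0.3,1.5,0,0,0,0],[9,-0.3,1.5,0,0,0,0],[11,-0.3,1.5,0,0,0,0],[12.5,-0.3,1.5,0,0,0,0],[13.5,-0.3,1.5,0,0,0,0],[14.3,-0.3,1.5,0,0,0,0],[14.3,-0.3,1.5,0,0,0,0]]' 20
python3 - <<'E'
from h import *
c=snap('scene'); im=c['img'][100:240,280:500,::-1]
cv2.imwrite('pics/crop2.png',cv2.resize(im,None,fx=3.5,fy=3.5,interpolation=cv2.INTER_CUBIC)); find(c,['peg'])
st()
E
```

```text
t: 3.9
tcp_pos: [0.5999, -0.0091, 0.1461]
ee_rot: [[-0.002, 0.717, 0.697], [0.001, 0.697, -0.717], [-1.0, -0.0, -0.002]]
contact_force: [-0.3, 0.3, -0.3]
finger_gap: 0.0426
tip_of peg [([0.5999, -0.0046, 0.1429], 0.61)]
4.0 [ 0.6009 -0.0091  0.148 ] [[0.001, 0.717, 0.697], [0.001, 0.697, -0.717], [-1.0, 0.002, -0.0]] [ 0.   0.2 -0.1] 0.04267142185997426
```

View pics/crop2.png

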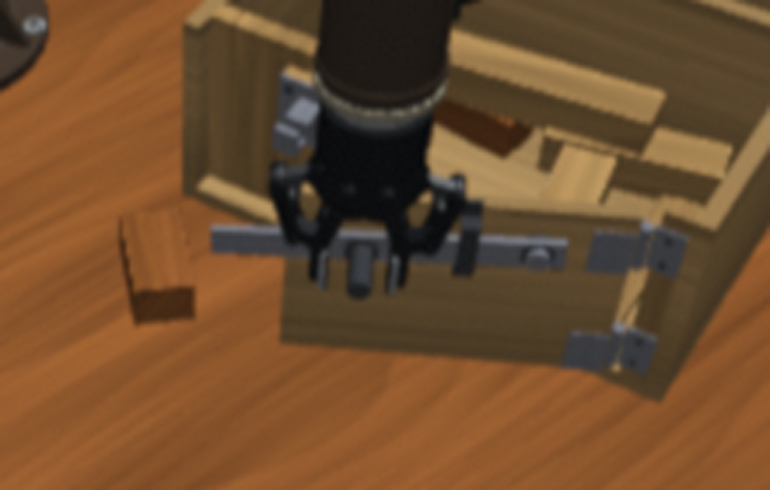

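The fingers straddle the peg in the crop (peg at 360,265; fingers at 320 and 395). I'll close gently on it and lift.

```bash
python3 -m creep '[[0.1,0,0,0,0,0,1],[0.1,0,0,0,0,0,1],[0.1,0,0,0,0,0,1],[0.1,0,0,0,0,0,1],[0.1,0,0,0,0,0,1],[0.1,0,0,0,0,0,1]]' 25
python3 -m creep '[[-0.3,0,0,0,0,0,1],[-0.6,0,0,0,0,0,1],[-0.9,0,0,0,0,0,1],[-1.2,0,0,0,0,0,1],[-1.5,0,0,0,0,0,1],[-1.8,0,0,0,0,0,1],[-2.1,0,0,0,0,0,1],[-2.1,0,0,0,0,0,1]]'
python3 - <<'E'
from h import *
for n in('scene','top'):
    c=snap(n); find(c,['peg','bar_tip','notch'])
st()
E
```

```text
t: 4.5
tcp_pos: [0.6019, -0.0086, 0.1479]
ee_rot: [[0.003, 0.716, 0.698], [0.002, 0.698, -0.716], [-1.0, 0.004, 0.001]]
contact_force: [1.9, 2.3, 6.1]
finger_gap: 0.0168
t: 5.17
tcp_pos: [0.6022, -0.0082, 0.1696]
ee_rot: [[0.004, 0.716, 0.698], [0.003, 0.698, -0.716], [-1.0, 0.005, 0.001]]
contact_force: [2.4, 4.1, -4.2]
finger_gap: 0.017
tip_of peg [([0.5085, -0.0694, 0.1758], 0.71), ([0.6008, -0.0054, 0.1637], 0.63)]
tip_of bar_tip [([0.5088, -0.066, 0.1753], 0.76)]
tip_of notch [([0.4596, 0.0628, 0.1358], 0.69)]
tip_of peg [([0.5075, 0.2312, -0.002], 0.51), ([0.6042, -0.0084, 0.1641], 0.43)]
tip_of bar_tip [([0.5018, -0.0642, 0.1774], 0.62)]
tip_of notch [([0.454, 0.0606, 0.1396], 0.83)]
5.5667 [ 0.6022 -0.0082  0.1692] [[0.004, 0.716, 0.698], [0.002, 0.698, -0.716], [-1.0, 0.005, 0.001]] [ 2.8  4.3 -4.3] 0.017027750144977774
```

```bash
cat >> h.py <<'E'
H=np.array([.7105,.158,0])
def swing(da,n,k=1):
    "rows swinging the tool about the hinge by da rad inwards in n rows"
    from scipy.spatial.transform import Rotation as Q
    s=st(); R=np.array(s['ee_rot']); r=R.T@((H-s['tcp_pos'])*[1,1,0])
    up=R.T@[0,0,1.]
    for i in range(k,n+1,k):
        v=-up*da*i/n; d=100*(r-Q.from_rotvec(v).apply(r)); print(np.round(d,2).tolist(),np.round(v,3))
E
python3 -c "
from h import *
swing(.2,10)"
```

```text
5.5667 [ 0.6022 -0.0082  0.1692] [[0.004, 0.716, 0.698], [0.002, 0.698, -0.716], [-1.0, 0.005, 0.001]] [ 2.8  4.3 -4.3] 0.017027750144977774
[-0.0, -0.08, -0.39] [ 0.02 -0.   -0.  ]
[-0.0, -0.16, -0.78] [ 0.04 -0.   -0.  ]
[-0.0, -0.23, -1.17] [ 0.06 -0.   -0.  ]
[-0.0, -0.29, -1.56] [ 0.08 -0.   -0.  ]
[-0.0, -0.34, -1.95] [ 0.1 -0.  -0. ]
[-0.0, -0.38, -2.35] [ 0.12  -0.001 -0.   ]
[-0.0, -0.42, -2.74] [ 0.14  -0.001 -0.   ]
[-0.01, -0.44, -3.14] [ 0.16  -0.001 -0.   ]
[-0.01, -0.46, -3.54] [ 0.18  -0.001 -0.   ]
[-0.01, -0.48, -3.93] [ 0.2   -0.001 -0.   ]
```

```bash
python3 -m creep '[[0,-0.08,-0.39,0.02,0,0,1],[0,-0.16,-0.78,0.04,0,0,1],[0,-0.23,-1.17,0.06,0,0,1],[0,-0.29,-1.56,0.08,0,0,1],[0,-0.34,-1.95,0.1,0,0,1],[0,-0.38,-2.35,0.12,0,0,1],[0,-0.42,-2.74,0.14,0,0,1],[0,-0.44,-3.14,0.16,0,0,1],[0,-0.46,-3.54,0.18,0,0,1],[0,-0.48,-3.93,0.2,0,0,1]]'
python3 -c "
from h import *
swing(.18,10)
c=snap('scene');find(c,['peg','bar_tip'])"
```

```text
t: 6.4
tcp_pos: [0.5711, 0.0169, 0.1692]
ee_rot: [[0.004, 0.842, 0.54], [0.002, 0.54, -0.842], [-1.0, 0.005, 0.0]]
contact_force: [3.8, 2.6, -4.6]
finger_gap: 0.017
6.4 [0.5711 0.0169 0.1692] [[0.004, 0.842, 0.54], [0.002, 0.54, -0.842], [-1.0, 0.005, 0.0]] [ 3.8  2.6 -4.6] 0.016952302789136037
[-0.0, -0.08, -0.35] [ 0.018 -0.    -0.   ]
[-0.0, -0.14, -0.7] [ 0.036 -0.    -0.   ]
[-0.0, -0.21, -1.05] [ 0.054 -0.    -0.   ]
[-0.0, -0.26, -1.4] [ 0.072 -0.    -0.   ]
[-0.0, -0.31, -1.76] [ 0.09 -0.   -0.  ]
[-0.0, -0.36, -2.11] [ 0.108 -0.001 -0.   ]
[-0.0, -0.39, -2.47] [ 0.126 -0.001 -0.   ]
[-0.0, -0.42, -2.82] [ 0.144 -0.001 -0.   ]
[-0.0, -0.45, -3.18] [ 0.162 -0.001 -0.   ]
[-0.0, -0.47, -3.54] [ 0.18  -0.001 -0.   ]
tip_of peg [([0.571, 0.0202, 0.1662], 0.79)]
tip_of bar_tip [([0.5895, 0.247, 0.0155], 0.67), ([0.4676, -0.0222, 0.18], 0.66)]
```

```bash
python3 -m creep '[[0,-0.08,-0.35,0.018,0,0,1],[0,-0.14,-0.7,0.036,0,0,1],[0,-0.21,-1.05,0.054,0,0,1],[0,-0.26,-1.4,0.072,0,0,1],[0,-0.31,-1.76,0.09,0,0,1],[0,-0.36,-2.11,0.108,0,0,1],[0,-0.39,-2.47,0.126,0,0,1],[0,-0.42,-2.82,0.144,0,0,1],[0,-0.45,-3.18,0.162,0,0,1],[0,-0.47,-3.54,0.18,0,0,1]]'
python3 -c "
from h import *
swing(.06,10,2)
for n in('scene','top'):
    c=snap(n,n+'3.png');find(c,['peg','bar_tip','notch','lip_top'])
    cv2.imwrite('pics/crop3.png',cv2.resize(c['img'][160:280,170:310,::-1],None,fx=4,fy=4,interpolation=cv2.INTER_CUBIC))
"
```

```text
t: 7.38
tcp_pos: [0.5479, 0.0443, 0.1691]
ee_rot: [[0.004, 0.925, 0.381], [0.002, 0.381, -0.925], [-1.0, 0.005, -0.001]]
contact_force: [3.9, 1.8, -5.3]
finger_gap: 0.017
7.3833 [0.5479 0.0443 0.1691] [[0.004, 0.925, 0.381], [0.002, 0.381, -0.925], [-1.0, 0.005, -0.001]] [ 3.9  1.8 -5.3] 0.017044842414291397
[-0.0, -0.05, -0.23] [ 0.012 -0.     0.   ]
[-0.0, -0.1, -0.47] [ 0.024 -0.     0.   ]
[-0.0, -0.14, -0.7] [ 0.036 -0.     0.   ]
[-0.0, -0.18, -0.93] [ 0.048 -0.     0.   ]
[-0.0, -0.22, -1.17] [ 0.06 -0.    0.  ]
tip_of peg [([0.5477, 0.045, 0.1644], 0.9)]
tip_of bar_tip [([0.4385, 0.0248, 0.1767], 0.73)]
tip_of notch [([0.456, 0.0582, 0.1337], 0.87)]
tip_of lip_top [([0.4597, 0.047, 0.1514], 0.68)]
tip_of peg [([0.5508, 0.0425, 0.165], 0.38)]
tip_of bar_tip [([0.4356, 0.0289, 0.1759], 0.45), ([0.6541, 0.1146, 0.153], 0.21)]
tip_of notch [([0.4543, 0.058, 0.1382], 0.66)]
tip_of lip_top [([0.4577, 0.0483, 0.1596], 0.88), ([0.5521, 0.044, 0.1643], 0.45)]
```

View pics/crop3.png

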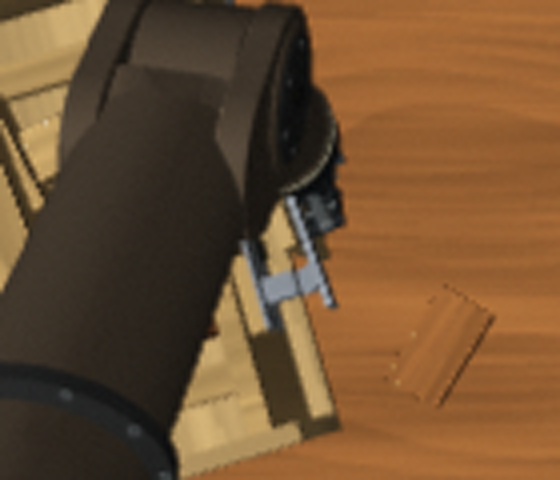

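The crop shows the raised bar (strip from 290,200 to 335,305) just over the outer end of the keeper at (295,285). I'll ease it in and watch the force.

```bash
python3 -m creep '[[0,-0.02,-0.12,0.006,0,0,1],[0,-0.05,-0.23,0.012,0,0,1],[0,-0.07,-0.35,0.018,0,0,1],[0,-0.1,-0.47,0.024,0,0,1],[0,-0.12,-0.58,0.03,0,0,1],[0,-0.14,-0.7,0.036,0,0,1],[0,-0.16,-0.82,0.042,0,0,1],[0,-0.18,-0.93,0.048,0,0,1],[0,-0.2,-1.05,0.054,0,0,1],[0,-0.22,-1.17,0.06,0,0,1]]'
python3 -m creep '[[0,-0.02,-0.1,0.005,0,0,1],[0,-0.03,-0.2,0.01,0,0,1],[0,-0.05,-0.3,0.015,0,0,1],[0,-0.07,-0.4,0.02,0,0,1],[0,-0.07,-0.4,0.02,0,0,1]]'
```

```text
t: 8.72
tcp_pos: [0.5414, 0.0541, 0.1691]
ee_rot: [[0.004, 0.945, 0.326], [0.003, 0.326, -0.945], [-1.0, 0.004, -0.001]]
contact_force: [3.8, 1.9, -3.8]
finger_gap: 0.0172
t: 9.13
tcp_pos: [0.5392, 0.0578, 0.169]
ee_rot: [[0.003, 0.952, 0.307], [0.003, 0.307, -0.952], [-1.0, 0.004, -0.001]]
contact_force: [2.6, 1.1, -4.6]
finger_gap: 0.0168
```

```bash
for i in 1 2 3; do echo; done; python3 -m creep '[[0,-0.01,-0.05,0.0025,0,0,1],[0,-0.02,-0.1,0.005,0,0,1],[0,-0.03,-0.15,0.0075,0,0,1],[0,-0.04,-0.2,0.01,0,0,1],[0,-0.04,-0.2,0.01,0,0,1]]' | grep -E "pos|force|rot"
```

```text
tcp_pos: [0.5384, 0.0593, 0.169]
ee_rot: [[0.004, 0.955, 0.297], [0.002, 0.297, -0.955], [-1.0, 0.004, -0.001]]
contact_force: [3.5, -0.1, -5.6]
```

Run:
```python
from h import *
for n in('scene','top'):
    c=snap(n,n+'4.png');find(c,['bar_tip','notch','lip_top'])
```

```text
tip_of bar_tip [([0.4277, 0.048, 0.1752], 0.77)]
tip_of notch [([0.4601, 0.0613, 0.1355], 0.71)]
tip_of lip_top [([0.4606, 0.0466, 0.1483], 0.69)]
tip_of bar_tip [([0.4229, 0.0553, 0.1778], 0.61)]
tip_of notch [([0.4519, 0.0607, 0.1388], 0.94)]
tip_of lip_top [([0.4588, 0.0483, 0.1551], 0.89)]
```

```bash
python3 -m creep '[[0,-0.01,-0.05,0.0025,0,0,1],[0,-0.02,-0.1,0.005,0,0,1],[0,-0.02,-0.1,0.005,0,0,1]]' | grep -E "pos|force|rot"
```

```text
tcp_pos: [0.5383, 0.0594, 0.1692]
ee_rot: [[0.005, 0.957, 0.292], [0.001, 0.292, -0.957], [-1.0, 0.005, 0.0]]
contact_force: [4.9, -3.9, -5.6]
```

```bash
python3 -m creep '[[0,-0.01,-0.05,0.0025,0,0,1],[0,-0.02,-0.1,0.005,0,0,1],[0,-0.02,-0.1,0.005,0,0,1]]' | grep -E "pos|force|rot"
```

```text
tcp_pos: [0.5383, 0.0594, 0.1694]
ee_rot: [[0.006, 0.958, 0.286], [0.0, 0.286, -0.958], [-1.0, 0.005, 0.001]]
contact_force: [6.2, -4.1, -5.5]
```

The gate met the stop at TCP (0.5383, 0.0594), with about 6 N. I'll back out 5.7 mm at the peg, which is 8 mm at the notch, and start lowering.

```bash
python3 -m creep '[[0,0.03,0.14,-0.012,0,0,1],[0,0.06,0.28,-0.022,0,0,1],[0,0.09,0.42,-0.032,0,0,1],[0,0.12,0.57,-0.039,0,0,1],[0,0.12,0.57,-0.039,0,0,1]]' | grep -E "pos|force|rot"
python3 -m creep '[[0.1,0,0,0,0,0,1],[0.2,0,0,0,0,0,1],[0.3,0,0,0,0,0,1],[0.4,0,0,0,0,0,1],[0.4,0,0,0,0,0,1]]' | grep -E "pos|force|rot"
```

```text
tcp_pos: [0.5413, 0.0543, 0.1694]
ee_rot: [[0.006, 0.946, 0.324], [0.0, 0.324, -0.946], [-1.0, 0.006, 0.002]]
contact_force: [4.2, 1.9, -6.0]
tcp_pos: [0.5411, 0.0542, 0.1652]
ee_rot: [[0.005, 0.946, 0.324], [0.0, 0.324, -0.946], [-1.0, 0.005, 0.001]]
contact_force: [0.8, 1.4, -1.5]
```

```bash
python3 -m creep '[[0.1,0,0,0,0,0,1],[0.15,0,0,0,0,0,1],[0.15,0,0,0,0,0,1]]' | grep -E "pos|force"
```

```text
tcp_pos: [0.5411, 0.0541, 0.1637]
contact_force: [0.6, 0.3, -0.5]
```

Run:
```python
from h import *
for n in('scene','top'):
    c=snap(n);find(c,['bar_tip','peg'])
```

```text
tip_of bar_tip [([0.4307, 0.0399, 0.166], 0.68), ([0.6931, -0.2619, -0.0052], 0.26)]
tip_of peg [([0.5415, 0.0561, 0.1601], 0.67)]
tip_of bar_tip [([0.4269, 0.0437, 0.1645], 0.4)]
tip_of peg [([0.4257, 0.0452, 0.1675], 0.67), ([0.5437, 0.0507, 0.1601], 0.56)]
```

```bash
python3 -m creep '[[0.08,0,0,0,0,0,1],[0.15,0,0,0,0,0,1],[0.15,0,0,0,0,0,1]]' | grep -E "pos|force"
```

```text
tcp_pos: [0.541, 0.054, 0.1621]
contact_force: [0.8, -0.4, -1.1]
```

```bash
python3 -m creep '[[0.1,0,0,0,0,0,1],[0.2,0,0,0,0,0,1],[0.3,0,0,0,0,0,1],[0.3,0,0,0,0,0,1]]' | grep -E "pos|force"
```

```text
tcp_pos: [0.5409, 0.0539, 0.1589]
contact_force: [-0.3, -0.7, -1.2]
```

Run:
```python
from h import *
for n in('scene','top'):
    c=snap(n,n+'5.png');find(c,['bar_tip','peg'])
    x,y={'scene':(300,90),'top':(190,180)}[n]
    cv2.imwrite(f'pics/crop5{n}.png',cv2.resize(c['img'][y:y+110,x:x+150,::-1],None,fx=5,fy=5,interpolation=cv2.INTER_CUBIC))
```

```text
tip_of bar_tip [([0.4322, 0.0394, 0.1565], 0.78)]
tip_of peg []
tip_of bar_tip [([0.4248, 0.0442, 0.1563], 0.64)]
tip_of peg [([0.5424, 0.0556, 0.1553], 0.64)]
```

View pics/crop5scene.png

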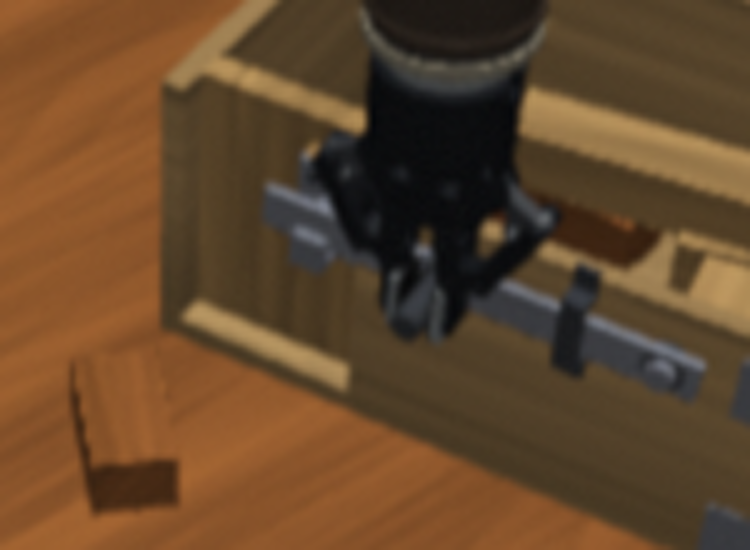

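The bar is going down behind the keeper's lip, which shows in front of it at (312,245) in the crop. I'll lower it the rest of the way and watch for contact.

```bash
python3 -m creep '[[0.1,0,0,0,0,0,1],[0.2,0,0,0,0,0,1],[0.3,0,0,0,0,0,1],[0.38,0,0,0,0,0,1],[0.38,0,0,0,0,0,1]]' | grep -E "pos|force"
```

```text
tcp_pos: [0.5409, 0.0539, 0.1551]
contact_force: [-0.5, -0.4, -1.7]
```

```bash
python3 -m creep '[[0.08,0,0,0,0,0,1],[0.08,0,0,0,0,0,1]]' | grep -E "pos|force"
```

```text
tcp_pos: [0.5409, 0.0539, 0.1547]
contact_force: [-1.8, -0.7, 5.7]
```

Floor contact came at z = 0.1547, close to the level height I expected. I'll release and back straight up.

```bash
python3 -m creep '[[0,0,0,0,0,0,0.5],[0,0,0,0,0,0,0.2],[0,0,0,0,0,0,0],[0,0,0,0,0,0,0],[0,0,0,0,0,0,0],[0,0,0,0,0,0,0]]' | grep -E "pos|force|gap"
python3 -m creep '[[-0.5,0,0,0,0,0,0],[-1.5,0,0,0,0,0,0],[-3,0,0,0,0,0,0],[-5,0,0,0,0,0,0],[-7,0,0,0,0,0,0],[-9,0,0,0,0,0,0],[-11,0,0,0,0,0,0],[-13,0,0,0,0,0,0],[-15,0,0,0,0,0,0],[-15,0,0,0,0,0,0]]' | grep -E "pos|force|gap"
python3 - <<'E'
from h import *
for n in('scene','top'):
    c=snap(n,n+'6.png');find(c,['bar_tip','peg','bar_pivot','oak_block','notch'])
    x,y={'scene':(300,90),'top':(190,180)}[n]
    cv2.imwrite(f'pics/crop6{n}.png',cv2.resize(c['img'][y:y+110,x:x+150,::-1],None,fx=5,fy=5,interpolation=cv2.INTER_CUBIC))
st()
E
```

```text
tcp_pos: [0.5409, 0.0539, 0.1547]
contact_force: [0.3, 0.1, -0.4]
finger_gap: 0.0427
tcp_pos: [0.5419, 0.0534, 0.3094]
contact_force: [1.0, -1.1, -0.4]
finger_gap: 0.0429
tip_of bar_tip [([0.4294, 0.0385, 0.1507], 0.97)]
tip_of peg [([0.5398, 0.053, 0.1488], 0.88)]
tip_of bar_pivot [([0.6503, 0.116, 0.1493], 0.86)]
tip_of oak_block [([0.4074, -0.0422, 0.0017], 0.57)]
tip_of notch [([0.4588, 0.0609, 0.1346], 0.82)]
tip_of bar_tip [([0.4268, 0.0449, 0.1494], 0.42)]
tip_of peg [([0.5424, 0.0548, 0.149], 0.48)]
tip_of bar_pivot []
tip_of oak_block [([0.4106, -0.0399, -0.0002], 0.69)]
tip_of notch [([0.4521, 0.057, 0.1386], 0.59), ([0.5018, -0.3816, -0.0024], 0.25)]
15.2333 [0.5401 0.0538 0.3044] [[0.004, 0.946, 0.324], [0.0, 0.324, -0.946], [-1.0, 0.004, 0.001]] [-0.6  0.8 -0.2] 0.04241247733641578
```

View pics/crop6scene.png

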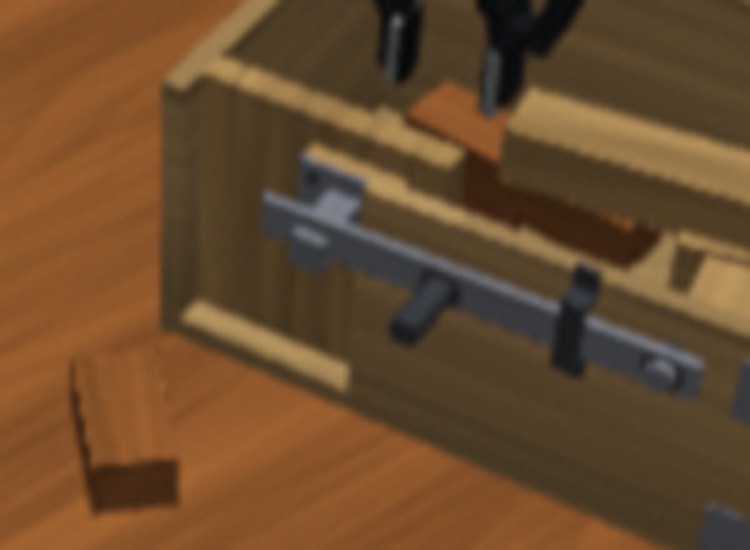

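The bar is level (tip z 0.150, peg z 0.149) and sits behind the lip, and the gripper is clear above it. I'll hand the job in.

```bash
python3 -c "
from h import *
ticket.finish_job()"
```

```text
the job is handed in; nothing more can be done
```

The gate is shut with the latch bar seated in the keeper's notch, and I've handed the job in at about 15 s of the 54 s allowed.

**What I did:** I gripped the peg at 25 N and raised the bar to about 0.12 rad. I then swung the gate in about its hinge until it touched the rubber stop at about 6 N. From there I backed out 5.7 mm at the peg (8 mm at the notch) and lowered the bar until it met the notch floor, again at about 6 N. Then I let go and backed straight up.

**Last checks:**
- **Latch bar:** level, with the tip at z ≈ 0.150 m and the peg at z ≈ 0.149 m. The last picture shows the keeper's lip in front of it.
- **Gate:** about 0.02 to 0.03 rad, judged from camera headings good to roughly 0.015 rad. That is under the 0.05 rad limit, but it is an estimate.
- **Gripper:** about 15 cm above the peg, touching nothing.
- **Other objects:** the oak block was found within about 5 mm of where it started, which is about the networks' accuracy. I didn't measure the others again, but the arm felt no unexpected contact.

**Disagreements:** the two cameras differed by up to 7 mm on the notch and the bar tip, so I relied on the felt stop and floor contacts for the final fit. I didn't pull on the gate after release to test that it holds.

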